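# Press the lid onto a sample pot with the hand press

## Task

Close the sample pot with the lever press: push the loading slide fully in by its knob, pull the lever down until you feel the red lid go fully home and come up firm (then no harder, or the pot cracks), then ease the lever slowly back up to its rest without letting it fly up, and draw the slide fully out again with the closed pot standing in its nest. Do not touch the pot or lid by hand and leave the other things on the bench where they are.

Things in the scene. Friction and masses are not known exactly. Their poses are not given: they have to be found in the camera images.
- press: Fixed hand press: grey base, steel column, blue head (80 x 66 x 85 mm), loading rail out to its right. Origin on the bench below the ram axis; x away from the operator, y left (the rail runs to -y), z up; turned clockwise by 0.28 to 0.48 rad. The head is clamped at a height that varies by 16 mm (underside 130 to 146 mm up), so the lever angle at which the lid is met must be felt.
- lever (a joint): Lever angle, rad: 0 = rest, arm 45 degrees up towards the operator; grows as the handle is pulled down; end at 1.35. Arm 150 mm, on the left (+y) side of the head. A damped spring drives it back: about 2 N at the handle at rest, 4 N more per rad; let go low down, it flies up. It drives the ram down 35 mm per rad; the ram pushes 4.3 times the pull beyond the spring's.
- lever_grip (a point): Centre of the black handle sleeve: a round bar, diameter 18 mm, 90 mm long, lying level along the press's y, free to spin on the lever end. It can be pinched across from above; nothing else is within 35 mm of its middle along its length.
- lever_hinge (a point): Point on the lever's turning axis in the plane of the sleeve's centre: the sleeve centre circles round it at 150 mm in the press's x-z plane, 45 degrees above level towards -x at rest.
- ram: Steel ram under the head with a sprung 38 mm round foot (gives 1 mm per 10 N, 7 mm at most); origin at the centre of the foot's underside, 104 to 120 mm above the bench at rest. The proud lid's top is 94 mm above the bench, so it is met at a lever angle of 0.29 to 0.74 and comes up firm about 0.3 rad further on. More than 70 N between ram and lid cracks the pot.
- shuttle (a joint): Loading slide in m: 0 = fully out to the right (-y of the press), 0.11 = fully in against its stop with the pot under the ram. Friction about 2 N.
- slide_knob (a point): Centre of the slide's upright black knob, diameter 22 mm, 34 mm high, top 78 mm above the bench. Stands on the slide 160 mm to the -y side of the nest. Moves with the slide along the press's y.
- nest (a point): Centre of the floor of the pot's nest on the slide, 28 mm above the bench: a black ring, inside diameter 52 mm, 8 mm high.
- pot: White loose sample pot, diameter 48 mm, standing upright in the nest, shoulder at 45 mm; origin at the centre of its underside, z up. About 0.13 kg with its red lid (diameter 51 mm, 13 mm thick).
- lid (a joint): How far the lid is pressed on, in m: 0 = resting loosely proud, 0.008 = fully home on the pot's shoulder. Sliding it on takes about 12 N on the lid (3 N more at the handle); then it stops hard. To seal, it must be pressed firmly against that stop, with 20 N or more (5 N at the handle beyond the spring).
- lid_top (a point): Centre of the lid's top face.
- eosin: Bystander: loose amber dropper bottle with red collar and black rubber bulb, 32 x 34 x 86 mm; origin under its centre.
- coverslips: Bystander: loose small pale blue box, 27 x 27 x 14 mm; origin under its centre.
- can: Bystander: loose black can with white screw lid, diameter 37, height 64 mm; origin under its centre.
Not all that is in view belongs to the job. Leave any blue, green or orange look-alike of the pot alone.

How it is judged:
On the way, in this order (a step that is already met when the one before it is completed fails the run):
1. the slide is fully in (within 4 mm) with the lid still proud (value of joint shuttle above 0.106 m and value of joint lid below 0.002 m), for 0.2 s.
2. the lever is pulled down and the ram presses the lid home (within 1.2 mm) and firm (over 20 N) (value of joint lever above 0.35 rad and value of joint lid above 0.0068 m and value of joint shuttle above 0.104 m and contact force between ram and pot above 20 N), for 0.1 s.
3. the lever is back at rest (within 0.06 rad) with the lid home (value of joint lever below 0.06 rad and value of joint lid above 0.0068 m), for 0.2 s.
At the end, for the whole second after the job is handed in: Lid home within 1.2 mm, lever at rest within 0.06 rad, slide out within 8 mm of its outer end, pot upright (within 0.08 rad), still, and down in its nest (all of step 3 and value of joint shuttle below 0.008 m and horizontal distance between pot and nest below 0.006 m and z of pot in the frame of nest below 0.003 m and angle between pot's own z axis and vertical below 0.08 rad and linear speed of pot below 0.01 m/s); the robot touches nothing.
It fails at once if the lid is pressed with more than 70 N (contact force between ram and pot above 70 N).
It fails at once if the lever flies back faster than 1.5 rad/s (velocity of joint lever below -1.5 rad/s).
It fails at once if the pot or lid is touched by the robot (contact force between pot and the fingers above 1 N or contact force between pot and the arm above 1 N).
It fails at once if a bystander is moved more than 20 mm (distance of any of eosin, coverslips, can from where it was at the start of the episode above 0.02 m).
It also fails if it takes over 72 s, if anything falls off the work surface, if the arm or the gripper's body presses on something with over 40 N, if the wrist force passes 120 N, or if a joint passes its speed limit or range.

## Robot

A 7-joint arm with a two-finger parallel gripper is mounted at the origin on a cart in front of the work surface, level with it; the furniture and walls round the work are solid. World frame = base frame: x ahead of the robot, y to its left, z up, the work surface at z = 0. Lengths are in m, angles in rad, forces in N, time in s.
With the tool pointing down it reaches from about 0.425 to 1.025 m from the base axis. Payload 9.4 kg.
Tool frame: the origin (TCP) lies at the very end of the fingers, on their centre line; the grasp point (between the pads) lies 19 mm behind it; z points along the fingers, y is the direction in which the jaws open and shut (so a half turn about z gives the same grasp; the last joint's range is limited). The gripper opens to 93 mm and grips with 3 to 60 N. Pads are 15 mm wide; open, the fingers measure 128 mm over their backs; the gripper's body (75 mm by 188 mm) begins 65 mm behind the grasp point.
Start: joints at [-1.253, 0.599, -0.003, 1.599, 0.002, 0.943, -0.08], TCP at [0.279, 0.669, 0.219] pointing down, gripper open.
Joint ranges: [-2.57, 2.57], [-0.35, 1.97], [-1.29, 1.29], [0.11, 2.56], [-1.05, 4.19], [0.11, 1.86], [-2.63, 2.63]. Speed limits (rad/s): [2.22, 2.22, 3.01, 3.01, 3.14, 3.14, 3.14].

## Interface

Orientations are given as [roll, pitch, yaw] about the fixed x, y, z axes, in that order (R = Rz(yaw) Ry(pitch) Rx(roll)).
In Python, from cell import r gives the robot as it stands. The module is installed in compiled form; this text tells all that it offers.
- The arm moves only by the shell command python3 -m creep 'ROWS' [FORCE]. ROWS is JSON, a list of rows, each an object with "claw": the closure, from 0 (fully open) to 1 (shut); "translation": the shift along the world's x, y, z in m, a list of three; "rot": the turn, a rotation vector about the world's x, y, z in rad, a list of three. In form: [{"claw": claw, "translation": [x, y, z], "rot": [rx, ry, rz]}, ...]. A call has 1 to 12 rows; each row is the pose to reach, as a shift and turn from the pose commanded when the call began; what a row does not reach only later rows make up. A row lasts 1/12 s, in which the tool goes at most 41.7 mm and 7.16 degrees, less where a joint would pass 70% of its speed; a pose out of reach is approached as far as the arm can. A call with a gripper value outside its range is refused whole. The fingers move at their own pace and stop on an object; FORCE is the grip in N (left out, the last holds). Time passes only in rows, so rows that repeat a pose let the fingers close. It gives the time, the measured TCP pose, the force and the opening at its end, in the units of the state.
- r.read_state(): the state, without advancing time (a new reading comes with each control period).
- r.read_camera(name): name is "scene" or "top" or "wrist"; returns a dict with "pixels" (480x640x3 uint8, blue, green, red), "z_map" (480x640 float32, m along the optical axis (not along the pixel's ray), 0 where there is no reading), "camera_matrix" (3x3 intrinsics, pixels), "dist_coeffs" ([k1, k2, p1, p2, k3] as OpenCV has them; the pictures are not rectified), "R" (3x3) and "t" (3): a world point X has camera coordinates R X + t. Camera axes: x right, y down, z forward; pixel columns grow to the right and rows downward; lengths in m; the calibration is good to about 2 mm. A picture is of the moment at which its call begins.
- r.sign_off(): hands the job in, once; it reports no verdict.
Trained networks look in a picture, given as the dict that the camera call returned (one of the last four; its "shot" number tells which), for a name from the list of things; names that differ only in an ending like _2 or _b are one class to them, and where a whole thing is asked for, a point or a joint stands for the part that bears it (a point fixed in the world has none). Each returns a list of dicts, best first, with "p" (0 to 1); they miss things now and then, are a little off and sometimes report something else, mostly with a low value. They report only what shows in the picture. A call takes as long as a camera call. They do not tell look-alikes from the thing itself.
- r.regions_of(query, picture): "region" (480x640 bool, what is visible of it).
- r.landmark_of(query, picture): "point" ([x, y, z] in m, in world coordinates, good to about 4 mm: a listed point, or the origin of a listed thing).
The state is a dict: "clock": time; "qpos": joint angles; "qvel": joint speeds; "joint_efforts": joint torques, N m; "eef_pos": TCP position; "tcp_rot": TCP orientation; "wrist_force": force on the tool from outside, world axes, zero at the start; "wrist_torque": the same for the moment, N m; "finger_gap": finger opening in m.
Only numpy, scipy, OpenCV 4.12 (cv2) and the standard library are available. Lean on these libraries where they do the work, as an engineer would, in place of code of your own. Each camera call takes 0.05 s, during which the arm holds its last target.

## Working session

There is one attempt and no reset: what is moved stays moved. The work goes in short steps, Python scripts to look and compute and a shell command to move; the robot and the scene stay as the last step left them, time stands still between calls to the robot, and variables do not carry over. Pictures are saved under pics/ and viewed, and the job is handed in when it is done.

```bash
mkdir -p pics; cat > h.py <<'E'
from cell import r
import numpy as np, cv2
def shot(n,f):
    p=r.read_camera(n); cv2.imwrite('pics/'+f,p['pixels']); return p
def proj(p,X):
    rv,_=cv2.Rodrigues(np.array(p['R'])); return cv2.projectPoints(np.array(X,float).reshape(-1,1,3),rv,np.array(p['t']),np.array(p['camera_matrix']),np.array(p['dist_coeffs']))[0].reshape(-1,2)
E
python3 - <<'E'
from h import *
s=r.read_state(); print({k:np.round(v,3).tolist() for k,v in s.items()})
for n in ['scene','top']:
    p=shot(n,n+'1.png')
    for q in ['press','lever_grip','lever_hinge','ram','slide_knob','nest','pot','lid_top','eosin','coverslips','can']:
        print(n,q,[(round(d['p'],2),np.round(d['point'],3).tolist(),proj(p,d['point']).round().tolist()[0]) for d in r.landmark_of(q,p)[:3]])
print(r.read_state()['clock'])
E
```

```text
{'clock': 0.0, 'qpos': [-1.253, 0.6, -0.003, 1.6, 0.002, 0.943, -0.08], 'qvel': [-0.001, 0.001, 0.001, 0.001, 0.001, 0.0, 0.001], 'joint_efforts': [-0.0, -76.506, 1.497, -25.235, -0.053, 0.017, 0.0], 'eef_pos': [0.279, 0.669, 0.218], 'tcp_rot': [-3.14, 0.0, 2.747], 'wrist_force': [0.275, -0.431, 0.192], 'wrist_torque': [-0.004, -0.019, -0.021], 'finger_gap': 0.093}
scene press [(0.79, [0.525, 0.017, -0.003], [300.0, 295.0])]
scene lever_grip [(0.54, [0.492, 0.15, 0.295], [252.0, 198.0])]
scene lever_hinge []
scene ram [(0.5, [0.528, 0.018, 0.111], [299.0, 262.0])]
scene slide_knob [(0.63, [0.42, -0.23, 0.064], [351.0, 321.0])]
scene nest [(0.67, [0.484, -0.085, 0.029], [319.0, 303.0])]
scene pot [(0.89, [0.542, 0.251, -0.0], [248.0, 271.0]), (0.79, [0.609, -0.32, -0.001], [414.0, 317.0]), (0.75, [0.707, -0.035, -0.003], [347.0, 275.0])]
scene lid_top [(0.82, [0.432, -0.456, 0.063], [436.0, 350.0]), (0.78, [0.611, -0.322, 0.067], [417.0, 296.0]), (0.75, [0.481, -0.086, 0.095], [318.0, 283.0])]
scene eosin [(0.61, [0.504, 0.35, -0.004], [219.0, 269.0])]
scene coverslips [(0.38, [0.443,
[... 296 characters left out ...]
 lever_grip [(0.76, [0.492, 0.156, 0.299], [249.0, 259.0])]
top lever_hinge [(0.55, [0.526, 0.013, 0.002], [304.0, 255.0])]
top ram []
top slide_knob [(0.64, [0.422, -0.236, 0.053], [380.0, 283.0])]
top nest [(0.74, [0.484, -0.083, 0.03], [333.0, 266.0])]
top pot [(0.78, [0.704, -0.041, -0.002], [319.0, 204.0]), (0.73, [0.541, 0.253, 0.002], [234.0, 253.0]), (0.69, [0.436, -0.455, 0.002], [442.0, 278.0])]
top lid_top [(0.6, [0.704, -0.039, 0.066], [318.0, 200.0]), (0.53, [0.48, -0.083, 0.09], [333.0, 266.0]), (0.48, [0.545, 0.252, 0.067], [230.0, 249.0])]
top eosin []
top coverslips [(0.59, [0.446, 0.202, -0.003], [249.0, 280.0])]
top can [(0.56, [0.473, -0.372, -0.001], [417.0, 268.0])]
1.2
```

View pics/scene1.png

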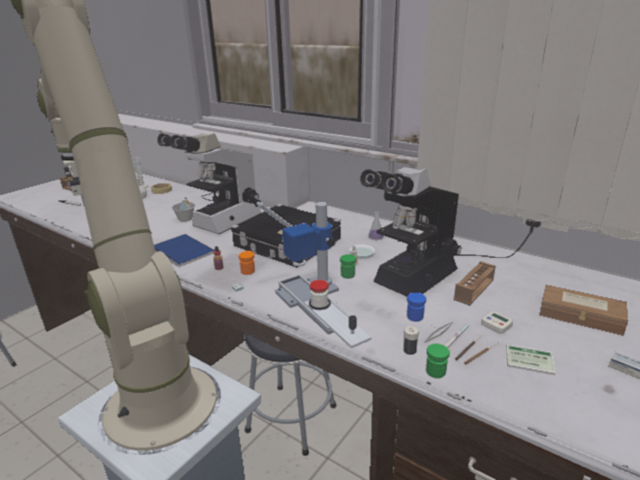

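View pics/top1.png

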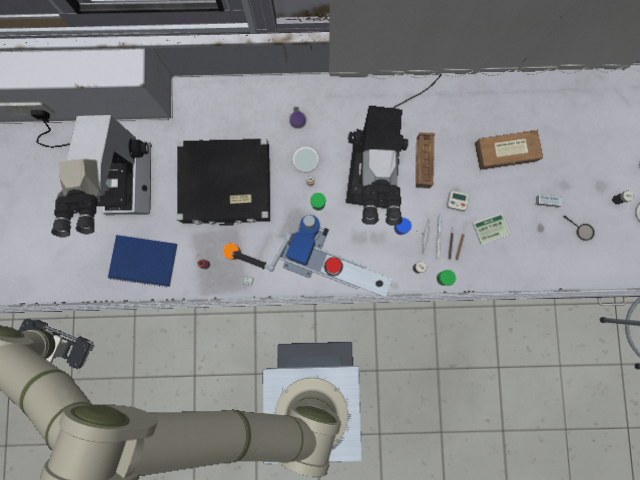

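Red-lidded white pot on the slide at scene (319,288) / top (333,266). The candidates are orange (247,262), green (347,266), blue (416,307) and green (437,361), all standing loose on the bench, so only the red-lidded one fits. I'll confirm that and refine the geometry in crops.

```bash
python3 - <<'E'
from h import *
a=cv2.imread('pics/scene1.png')[180:360,210:450]; b=cv2.imread('pics/top1.png')[205:305,220:400]
cv2.imwrite('pics/c1.png',cv2.resize(a,None,fx=3.2,fy=3.2,interpolation=2)); cv2.imwrite('pics/c2.png',cv2.resize(b,None,fx=4.4,fy=4.4,interpolation=2))
p=r.read_camera('top')
K=p['camera_matrix'];D=np.array(p['dist_coeffs']);R=np.array(p['R']);t=np.array(p['t'])
def w(mask):
    v,u=np.nonzero(mask&(p['z_map']>0)); z=p['z_map'][v,u]
    n=cv2.undistortPoints(np.stack([u,v],1).astype(float).reshape(-1,1,2),K,D).reshape(-1,2)
    return (np.c_[n*z[:,None],z]-t)@R
for q in ['lever_grip','slide_knob','lid_top','ram']:
    for d in r.regions_of(q,p)[:2]:
        m=d['region']; X=w(m); 
        if len(X)==0: continue
        v,u=np.nonzero(m);print(q,round(d['p'],2),m.sum(),u.min(),u.max(),v.min(),v.max(),'med',np.median(X,0).round(3),'5-95',np.percentile(X,[5,95],axis=0).round(3).tolist())
E
```

```text
lever_grip 0.53 219 232 265 252 268 med [0.488 0.155 0.305] 5-95 [[0.47, 0.116, 0.296], [0.509, 0.196, 0.31]]
slide_knob 0.87 1129 321 391 255 295 med [ 0.443 -0.174  0.03 ] 5-95 [[0.399, -0.258, 0.023], [0.49, -0.061, 0.041]]
lid_top 0.67 121 397 409 220 232 med [ 0.605 -0.322  0.068] 5-95 [[0.59, -0.337, 0.062], [0.624, -0.302, 0.074]]
lid_top 0.51 164 223 237 244 259 med [0.543 0.257 0.067] 5-95 [[0.517, 0.234, 0.061], [0.561, 0.273, 0.074]]
```

View pics/c1.png

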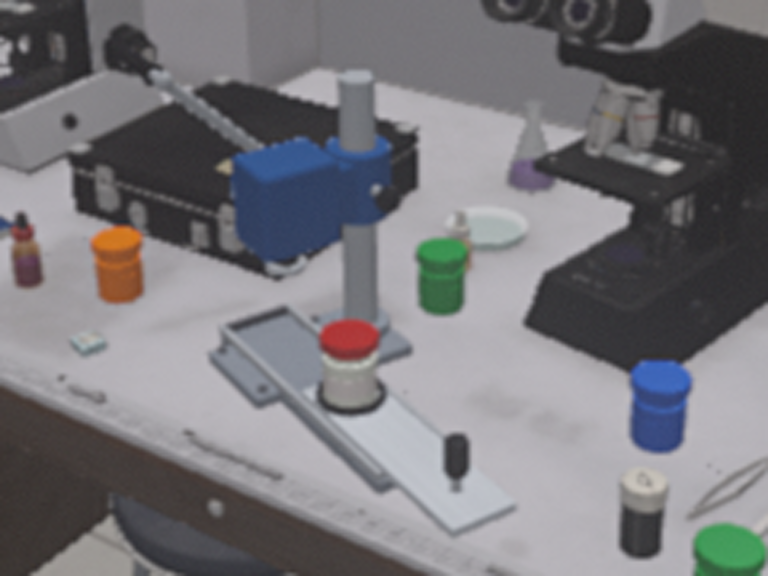

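View pics/c2.png

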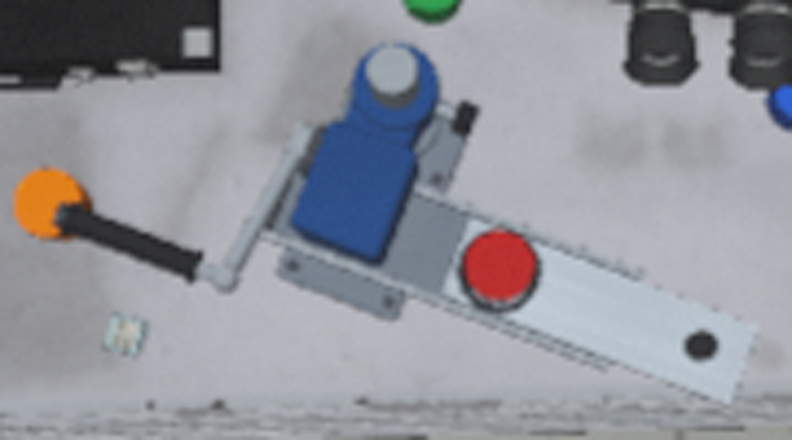

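Crops confirm it: white pot, red lid, black nest ring on the slide (crop 1 at 350,365); knob at (456,455); black sleeve in crop 2 from (65,215) to (200,268). The press yaw comes to about -0.40. I'll move over to the knob now, passing above the lever.

```bash
python3 -m creep '[{"claw":0,"translation":[0.02,-0.03,0.03],"rot":[0,0,-0.06]},{"claw":0,"translation":[0.241,-0.419,0.20],"rot":[0,0,-0.8]},{"claw":0,"translation":[0.241,-0.419,0.20],"rot":[0,0,-0.8]},{"claw":0,"translation":[0.241,-0.419,0.20],"rot":[0,0,-0.8]},{"claw":0,"translation":[0.241,-0.419,0.20],"rot":[0,0,-0.8]},{"claw":0,"translation":[0.241,-0.419,0.20],"rot":[0,0,-0.8]},{"claw":0,"translation":[0.241,-0.419,0.20],"rot":[0,0,-0.8]},{"claw":0,"translation":[0.241,-0.419,0.20],"rot":[0,0,-0.8]},{"claw":0,"translation":[0.241,-0.419,0.20],"rot":[0,0,-0.8]},{"claw":0,"translation":[0.241,-0.419,0.20],"rot":[0,0,-0.8]},{"claw":0,"translation":[0.241,-0.419,0.20],"rot":[0,0,-0.8]},{"claw":0,"translation":[0.241,-0.419,0.20],"rot":[0,0,-0.8]}]' 20
```

```text
clock: 2.45
eef_pos: [0.5087, 0.2688, 0.4107]
tcp_rot: [3.141, -0.0, 1.947]
wrist_force: [1.2, 0.3, 0.0]
finger_gap: 0.0928
```

```bash
python3 -m creep '[{"claw":0,"translation":[-0.007,-0.040,0],"rot":[0,0,-0.1]},{"claw":0,"translation":[-0.088,-0.502,0],"rot":[0,0,-0.776]},{"claw":0,"translation":[-0.088,-0.502,0],"rot":[0,0,-0.776]},{"claw":0,"translation":[-0.088,-0.502,0],"rot":[0,0,-0.776]},{"claw":0,"translation":[-0.088,-0.502,0],"rot":[0,0,-0.776]},{"claw":0,"translation":[-0.088,-0.502,0],"rot":[0,0,-0.776]},{"claw":0,"translation":[-0.088,-0.502,0],"rot":[0,0,-0.776]},{"claw":0,"translation":[-0.088,-0.502,0],"rot":[0,0,-0.776]},{"claw":0,"translation":[-0.088,-0.502,-0.0],"rot":[0,0,-0.776]},{"claw":0,"translation":[-0.088,-0.502,-0.0],"rot":[0,0,-0.776]},{"claw":0,"translation":[-0.088,-0.502,-0.0],"rot":[0,0,-0.776]},{"claw":0,"translation":[-0.088,-0.502,-0.04],"rot":[0,0,-0.776]}]' && python3 -m creep '[{"claw":0,"translation":[0,-0.030,-0.04],"rot":[0,0,0]},{"claw":0,"translation":[0,-0.030,-0.08],"rot":[0,0,0]},{"claw":0,"translation":[0,-0.030,-0.12],"rot":[0,0,0]},{"claw":0,"translation":[0,-0.030,-0.16],"rot":[0,0,0]},{"claw":0,"translation":[0,-0.030,-0.2],"rot":[0,0,0]},{"claw":0,"translation":[0,-0.030,-0.22],"rot":[0,0,0]}]'
python3 - <<'E'
from h import *
p=shot('wrist','w1.png')
for n in ['wrist']:
    for q in ['slide_knob','nest']:
        print(q,[(round(d['p'],2),np.round(d['point'],4).tolist(),proj(p,d['point']).round().tolist()[0]) for d in r.landmark_of(q,p)[:2]])
s=r.read_state(); print(s['eef_pos'],s['tcp_rot'],s['clock'])
E
```

```text
clock: 3.45
eef_pos: [0.4241, -0.2165, 0.3878]
tcp_rot: [3.134, -0.002, 1.169]
wrist_force: [1.6, -0.1, 0.1]
finger_gap: 0.0931
clock: 3.95
eef_pos: [0.4219, -0.2415, 0.1605]
tcp_rot: [-3.137, 0.001, 1.171]
wrist_force: [0.1, 0.3, 0.2]
finger_gap: 0.0926
slide_knob [(0.93, [0.4222, -0.2336, 0.0612], [315.0, 228.0])]
nest []
[ 0.42281948 -0.24245667  0.16361649] [-3.13873085e+00  5.06318526e-04  1.16989060e+00] 4.1
```

View pics/w1.png

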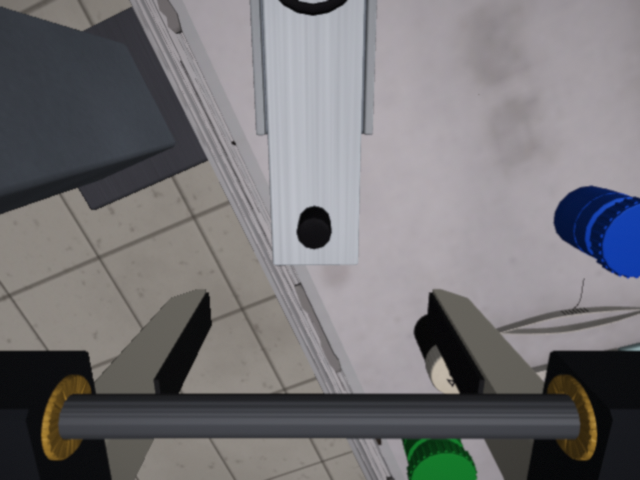

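The wrist view shows the knob at (314,228) and the slide's edges upright in the picture, so the yaw is right. Next I go down and grip the knob.

```bash
python3 -m creep '[{"claw":0,"translation":[0,0.0085,-0.03],"rot":[0,0,0]},{"claw":0,"translation":[0,0.0085,-0.06],"rot":[0,0,0]},{"claw":0,"translation":[0,0.0085,-0.09],"rot":[0,0,0]},{"claw":0,"translation":[0,0.0085,-0.113],"rot":[0,0,0]},{"claw":0,"translation":[0,0.0085,-0.113],"rot":[0,0,0]},{"claw":0.9,"translation":[0,0.0085,-0.113],"rot":[0,0,0]},{"claw":0.9,"translation":[0,0.0085,-0.113],"rot":[0,0,0]},{"claw":0.9,"translation":[0,0.0085,-0.113],"rot":[0,0,0]},{"claw":0.9,"translation":[0,0.0085,-0.113],"rot":[0,0,0]},{"claw":0.9,"translation":[0,0.0085,-0.113],"rot":[0,0,0]},{"claw":0.9,"translation":[0,0.0085,-0.113],"rot":[0,0,0]},{"claw":0.9,"translation":[0,0.0085,-0.113],"rot":[0,0,0]}]' 20
```

```text
clock: 5.1
eef_pos: [0.4238, -0.2338, 0.0517]
tcp_rot: [3.141, -0.0, 1.171]
wrist_force: [0.7, 0.8, -0.2]
finger_gap: 0.0509
```

```bash
python3 -m creep '[{"claw":0.9,"translation":[0,0,0],"rot":[0,0,0]},{"claw":0.9,"translation":[0,0,0],"rot":[0,0,0]},{"claw":0.9,"translation":[0,0,0],"rot":[0,0,0]},{"claw":0.9,"translation":[0,0,0],"rot":[0,0,0]},{"claw":0.9,"translation":[0,0,0],"rot":[0,0,0]},{"claw":0.9,"translation":[0,0,0],"rot":[0,0,0]}]' 20 && python3 -m creep '[{"claw":0.9,"translation":[0.001,0.003,0],"rot":[0,0,0]},{"claw":0.9,"translation":[0.004,0.009,0],"rot":[0,0,0]},{"claw":0.9,"translation":[0.007,0.017,0],"rot":[0,0,0]},{"claw":0.9,"translation":[0.010,0.025,0],"rot":[0,0,0]},{"claw":0.9,"translation":[0.014,0.033,0],"rot":[0,0,0]},{"claw":0.9,"translation":[0.0175,0.041,0],"rot":[0,0,0]},{"claw":0.9,"translation":[0.021,0.049,0],"rot":[0,0,0]},{"claw":0.9,"translation":[0.024,0.057,0],"rot":[0,0,0]},{"claw":0.9,"translation":[0.0275,0.065,0],"rot":[0,0,0]},{"claw":0.9,"translation":[0.031,0.073,0],"rot":[0,0,0]},{"claw":0.9,"translation":[0.033,0.079,0],"rot":[0,0,0]},{"claw":0.9,"translation":[0.034,0.081,0],"rot":[0,0,0]}]'
```

```text
clock: 5.6
eef_pos: [0.4217, -0.233, 0.0511]
tcp_rot: [-3.138, -0.001, 1.17]
wrist_force: [-4.4, 1.2, 4.0]
finger_gap: 0.0214
clock: 6.6
eef_pos: [0.4559, -0.1511, 0.0511]
tcp_rot: [-3.138, -0.001, 1.172]
wrist_force: [-7.2, 0.3, 5.8]
finger_gap: 0.0214
```

```bash
python3 -m creep '[{"claw":0.9,"translation":[0.0025,0.006,0],"rot":[0,0,0]},{"claw":0.9,"translation":[0.005,0.012,0],"rot":[0,0,0]},{"claw":0.9,"translation":[0.0065,0.016,0],"rot":[0,0,0]},{"claw":0.9,"translation":[0.0075,0.018,0],"rot":[0,0,0]},{"claw":0.9,"translation":[0.008,0.020,0],"rot":[0,0,0]},{"claw":0.9,"translation":[0.009,0.022,0],"rot":[0,0,0]},{"claw":0.9,"translation":[0.0095,0.0235,0],"rot":[0,0,0]}]'
```

```text
clock: 7.18
eef_pos: [0.4641, -0.1314, 0.0511]
tcp_rot: [-3.14, 0.004, 1.168]
wrist_force: [-13.2, -14.5, 2.8]
finger_gap: 0.0214
```

The slide is against its stop: it reads 0.110 m of travel with 18 N of resistance. Now I release, lift, and go to the lever.

```bash
python3 -m creep '[{"claw":0.9,"translation":[-0.0007,-0.0017,0],"rot":[0,0,0]},{"claw":0.3,"translation":[-0.0007,-0.0017,0],"rot":[0,0,0]},{"claw":0.3,"translation":[-0.0007,-0.0017,0],"rot":[0,0,0]},{"claw":0.3,"translation":[-0.0007,-0.0017,0],"rot":[0,0,0]},{"claw":0.3,"translation":[-0.0007,-0.0017,0],"rot":[0,0,0]},{"claw":0.3,"translation":[-0.0007,-0.0017,0.0],"rot":[0,0,0]},{"claw":0.3,"translation":[-0.0007,-0.0017,0.03],"rot":[0,0,0]},{"claw":0.2,"translation":[-0.0007,-0.0017,0.07],"rot":[0,0,0]},{"claw":0.2,"translation":[-0.0007,-0.0017,0.11],"rot":[0,0,0]},{"claw":0.2,"translation":[-0.0007,-0.0017,0.15],"rot":[0,0,0]},{"claw":0.2,"translation":[-0.0007,-0.0017,0.19],"rot":[0,0,0]},{"claw":0.2,"translation":[-0.0007,-0.0017,0.23],"rot":[0,0,0]}]' && python3 -m creep '[{"claw":0.2,"translation":[0,0,0.04],"rot":[0,0,0]},{"claw":0.2,"translation":[0,0,0.08],"rot":[0,0,0]},{"claw":0.2,"translation":[0.0,0.03,0.10],"rot":[0,0,0]},{"claw":0.2,"translation":[0.0,0.07,0.10],"rot":[0,0,0]},{"claw":0.2,"translation":[0,0.11,0.10],"rot":[0,0,0]},{"claw":0.2,"translation":[0.01,0.15,0.10],"rot":[0,0,0]},{"claw":0.1,"translation":[0.015,0.19,0.10],"rot":[0,0,0]},{"claw":0.1,"translation":[0.02,0.23,0.10],"rot":[0,0,0]},{"claw":0.1,"translation":[0.025,0.27,0.10],"rot":[0,0,0]},{"claw":0.1,"translation":[0.027,0.288,0.10],"rot":[0,0,0]},{"claw":0.1,"translation":[0.027,0.288,0.08],"rot":[0,0,0]},{"claw":0.1,"translation":[0.027,0.288,0.08],"rot":[0,0,0]}]'
python3 - <<'E'
from h import *
p=shot('wrist','w2.png')
q='lever_grip'
print(q,[(round(d['p'],2),np.round(d['point'],4).tolist(),proj(p,d['point']).round().tolist()[0]) for d in r.landmark_of(q,p)[:2]])
s=r.read_state(); print(s['eef_pos'],s['tcp_rot'],s['clock'],s['wrist_force'])
p=shot('top','top2.png')
for q in ['lever_grip','slide_knob']:
    print(q,[(round(d['p'],2),np.round(d['point'],4).tolist(),proj(p,d['point']).round().tolist()[0]) for d in r.landmark_of(q,p)[:2]])
E
```

```text
clock: 8.18
eef_pos: [0.4658, -0.1311, 0.2832]
tcp_rot: [-3.141, 0.001, 1.17]
wrist_force: [0.1, 1.0, 0.1]
finger_gap: 0.0742
clock: 9.18
eef_pos: [0.4919, 0.1582, 0.3588]
tcp_rot: [-3.139, 0.003, 1.174]
wrist_force: [-0.6, -0.8, 0.4]
finger_gap: 0.0841
lever_grip [(0.73, [0.4886, 0.1572, 0.2976], [314.0, 263.0])]
[0.49296563 0.15610299 0.36115367] [-3.14089687e+00  1.54097582e-03  1.16979118e+00] 9.2833 [ 0.42589941 -0.99521481  0.16388886]
lever_grip [(0.67, [0.4896, 0.1574, 0.296], [249.0, 260.0])]
slide_knob [(0.87, [0.464, -0.1315, 0.0535], [348.0, 271.0])]
```

View pics/w2.png

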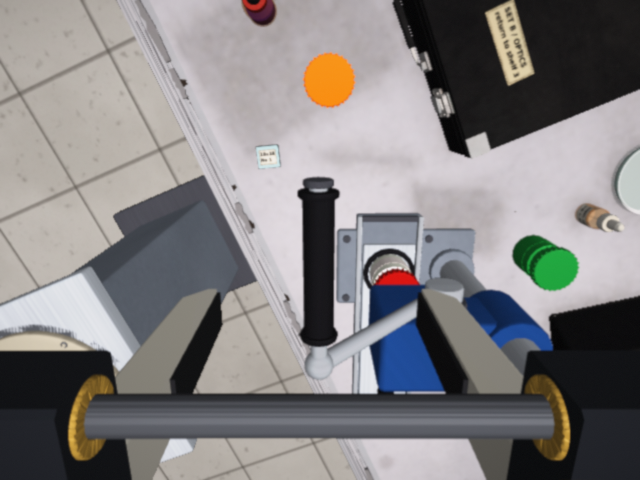

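Wrist view: sleeve runs from (319,185) to (319,340), centred between the fingers. Go down, pinch, and work out the arc table.

```bash
python3 -m creep '[{"claw":0.1,"translation":[-0.002,0.002,-0.03],"rot":[0,0,0]},{"claw":0.1,"translation":[-0.0025,0.002,-0.06],"rot":[0,0,0]},{"claw":0.3,"translation":[-0.0025,0.002,-0.083],"rot":[0,0,0]},{"claw":0.9,"translation":[-0.0025,0.002,-0.083],"rot":[0,0,0]},{"claw":0.9,"translation":[-0.0025,0.002,-0.083],"rot":[0,0,0]},{"claw":0.9,"translation":[-0.0025,0.002,-0.083],"rot":[0,0,0]},{"claw":0.9,"translation":[-0.0025,0.002,-0.083],"rot":[0,0,0]},{"claw":0.9,"translation":[-0.0025,0.002,-0.083],"rot":[0,0,0]},{"claw":0.9,"translation":[-0.0025,0.002,-0.083],"rot":[0,0,0]},{"claw":0.9,"translation":[-0.0025,0.002,-0.083],"rot":[0,0,0]},{"claw":0.9,"translation":[-0.0025,0.002,-0.083],"rot":[0,0,0]},{"claw":0.9,"translation":[-0.0025,0.002,-0.083],"rot":[0,0,0]}]' 30;  python3 -m creep '[{"claw":0.9,"translation":[0,0,0],"rot":[0,0,0]},{"claw":0.9,"translation":[0,0,0],"rot":[0,0,0]},{"claw":0.9,"translation":[0,0,0],"rot":[0,0,0]}]'
python3 - <<'E'
import numpy as np
for a in np.arange(0,1.36,.05):
    b=np.pi/4-a; d=-.15*(np.cos(b)-np.cos(np.pi/4)); z=.15*(np.sin(b)-np.sin(np.pi/4))
    print(round(a,2),np.round([d*.921,-d*.389,z],4))
E
```

```text
clock: 10.43
eef_pos: [0.4909, 0.159, 0.2785]
tcp_rot: [3.141, -0.0, 1.171]
wrist_force: [-0.4, 0.0, -0.9]
finger_gap: 0.0215
clock: 10.68
eef_pos: [0.4913, 0.1588, 0.2785]
tcp_rot: [3.141, -0.0, 1.171]
wrist_force: [1.9, -1.4, 1.4]
finger_gap: 0.0171
0.0 [-0.  0.  0.]
0.05 [-0.0048  0.002  -0.0054]
0.1 [-0.0093  0.0039 -0.0111]
0.15 [-0.0135  0.0057 -0.017 ]
0.2 [-0.0175  0.0074 -0.0232]
0.25 [-0.0211  0.0089 -0.0295]
0.3 [-0.0245  0.0104 -0.0361]
0.35 [-0.0276  0.0116 -0.0428]
0.4 [-0.0303  0.0128 -0.0497]
0.45 [-0.0328  0.0138 -0.0567]
0.5 [-0.0349  0.0147 -0.0638]
0.55 [-0.0367  0.0155 -0.0711]
0.6 [-0.0381  0.0161 -0.0784]
0.65 [-0.0392  0.0166 -0.0858]
0.7 [-0.04    0.0169 -0.0933]
0.75 [-0.0404  0.0171 -0.1008]
0.8 [-0.0404  0.0171 -0.1083]
0.85 [-0.0402  0.017  -0.1157]
0.9 [-0.0396  0.0167 -0.1232]
0.95 [-0.0386  0.0163 -0.1306]
1.0 [-0.0373  0.0158 -0.138 ]
1.05 [-0.0357  0.0151 -0.1453]
1.1 [-0.0337  0.0142 -0.1525]
1.15 [-0.0314  0.0133 -0.1596]
1.2 [-0.0288  0.0121 -0.1665]
1.25 [-0.0258  0.0109 -0.1733]
1.3 [-0.0226  0.0095 -0.1799]
1.35 [-0.019   0.008  -0.1863]
```

```bash
python3 -m creep '[{"claw":0.9,"translation":[-0.0024,0.001,-0.0027],"rot":[0,0,0]},{"claw":0.9,"translation":[-0.0048,0.002,-0.0054],"rot":[0,0,0]},{"claw":0.9,"translation":[-0.0071,0.003,-0.0082],"rot":[0,0,0]},{"claw":0.9,"translation":[-0.0093,0.0039,-0.0111],"rot":[0,0,0]},{"claw":0.9,"translation":[-0.0114,0.0048,-0.014],"rot":[0,0,0]},{"claw":0.9,"translation":[-0.0135,0.0057,-0.017],"rot":[0,0,0]},{"claw":0.9,"translation":[-0.0155,0.0065,-0.0201],"rot":[0,0,0]},{"claw":0.9,"translation":[-0.0175,0.0074,-0.0232],"rot":[0,0,0]},{"claw":0.9,"translation":[-0.0193,0.0082,-0.0263],"rot":[0,0,0]},{"claw":0.9,"translation":[-0.0211,0.0089,-0.0295],"rot":[0,0,0]},{"claw":0.9,"translation":[-0.0211,0.0089,-0.0295],"rot":[0,0,0]}]' ; python3 -m creep '[{"claw":0.9,"translation":[0,0,0],"rot":[0,0,0]}]'; python3 -m creep '[{"claw":0.9,"translation":[0,0,0],"rot":[0,0,0]}]'
```

```text
clock: 11.6
eef_pos: [0.4698, 0.1678, 0.2483]
tcp_rot: [3.141, 0.0, 1.171]
wrist_force: [5.1, -2.7, 1.1]
finger_gap: 0.0172
clock: 11.68
eef_pos: [0.47, 0.1677, 0.2485]
tcp_rot: [3.141, 0.0, 1.171]
wrist_force: [4.8, -2.7, 0.2]
finger_gap: 0.0176
clock: 11.77
eef_pos: [0.47, 0.1677, 0.2486]
tcp_rot: [3.141, 0.0, 1.171]
wrist_force: [4.3, -2.1, -0.2]
finger_gap: 0.017
```

```bash
cat > f.py <<'E'
import sys
from h import *
# tangential / radial force on the tool and lever angle estimate from the TCP
s=r.read_state(); e=np.array(s['eef_pos'])-[0.4913,0.1588,0.2785]; f=np.array(s['wrist_force'])
px=np.array([.921,-.389,0]); c=np.array([e@px-.106,e[2]+.106])
b=np.arctan2(c[1],-c[0]); F=np.array([f@px,f[2]])
print('th %.3f R %.4f Ft %.2f Frad %.2f t %.2f'%(np.pi/4-b,np.hypot(*c),F@[np.sin(b),np.cos(b)],F@[-np.cos(b),np.sin(b)],s['clock']), 'free spring %.2f'%(2+4*(np.pi/4-b)))
E
python3 f.py
python3 -m creep '[{"claw":0.9,"translation":[-0.0017,0.0007,-0.0033],"rot":[0,0,0]},{"claw":0.9,"translation":[-0.0034,0.0015,-0.0066],"rot":[0,0,0]},{"claw":0.9,"translation":[-0.005,0.0021,-0.01],"rot":[0,0,0]},{"claw":0.9,"translation":[-0.0065,0.0027,-0.0133],"rot":[0,0,0]},{"claw":0.9,"translation":[-0.0065,0.0027,-0.0133],"rot":[0,0,0]}]' ; python3 f.py; python3 -m creep '[{"claw":0.9,"translation":[0,0,0],"rot":[0,0,0]}]'; python3 f.py
```

```text
th 0.253 R 0.1499 Ft 2.25 Frad -4.23 t 11.77 free spring 3.01
clock: 12.18
eef_pos: [0.4634, 0.1705, 0.2349]
tcp_rot: [3.141, 0.0, 1.171]
wrist_force: [6.1, -3.2, 0.9]
finger_gap: 0.0171
th 0.356 R 0.1498 Ft 3.70 Frad -5.80 t 12.18 free spring 3.42
clock: 12.27
eef_pos: [0.4635, 0.1704, 0.2351]
tcp_rot: [3.141, 0.0, 1.171]
wrist_force: [5.2, -1.6, 1.4]
finger_gap: 0.0173
th 0.354 R 0.1498 Ft 3.47 Frad -4.30 t 12.27 free spring 3.42
```

```bash
python3 -m creep '[{"claw":0.9,"translation":[-0.0014,0.0006,-0.0035],"rot":[0,0,0]},{"claw":0.9,"translation":[-0.0026,0.0011,-0.0069],"rot":[0,0,0]},{"claw":0.9,"translation":[-0.0026,0.0011,-0.0069],"rot":[0,0,0]}]' >/dev/null; python3 f.py;  python3 -m creep '[{"claw":0.9,"translation":[-0.0012,0.0005,-0.0035],"rot":[0,0,0]},{"claw":0.9,"translation":[-0.0023,0.001,-0.007],"rot":[0,0,0]},{"claw":0.9,"translation":[-0.0023,0.001,-0.007],"rot":[0,0,0]}]'>/dev/null; python3 f.py; python3 -m creep '[{"claw":0.9,"translation":[-0.0010,0.0004,-0.0035],"rot":[0,0,0]},{"claw":0.9,"translation":[-0.002,0.0008,-0.0071],"rot":[0,0,0]},{"claw":0.9,"translation":[-0.002,0.0008,-0.0071],"rot":[0,0,0]}]' >/dev/null; python3 f.py
```

```text
th 0.406 R 0.1498 Ft 3.85 Frad -4.77 t 12.52 free spring 3.62
th 0.455 R 0.1497 Ft 5.89 Frad -3.95 t 12.77 free spring 3.82
th 0.504 R 0.1497 Ft 6.72 Frad -3.44 t 13.02 free spring 4.02
```

```bash
python3 -m creep '[{"claw":0.9,"translation":[-0.0009,0.0004,-0.0037],"rot":[0,0,0]},{"claw":0.9,"translation":[-0.0017,0.0007,-0.0073],"rot":[0,0,0]},{"claw":0.9,"translation":[-0.0017,0.0007,-0.0073],"rot":[0,0,0]}]' >/dev/null; python3 f.py;  python3 -m creep '[{"claw":0.9,"translation":[-0.0006,0.0003,-0.0036],"rot":[0,0,0]},{"claw":0.9,"translation":[-0.0013,0.0005,-0.0073],"rot":[0,0,0]},{"claw":0.9,"translation":[-0.0013,0.0005,-0.0073],"rot":[0,0,0]}]'>/dev/null; python3 f.py; python3 -m creep '[{"claw":0.9,"translation":[-0.0006,0.0002,-0.0037],"rot":[0,0,0]},{"claw":0.9,"translation":[-0.001,0.0004,-0.0074],"rot":[0,0,0]},{"claw":0.9,"translation":[-0.001,0.0004,-0.0074],"rot":[0,0,0]}]' >/dev/null; python3 f.py
```

```text
th 0.554 R 0.1497 Ft 7.61 Frad -2.98 t 13.27 free spring 4.22
th 0.604 R 0.1497 Ft 7.33 Frad -3.05 t 13.52 free spring 4.42
th 0.654 R 0.1496 Ft 7.12 Frad -3.34 t 13.77 free spring 4.62
```

```bash
python3 -m creep '[{"claw":0.9,"translation":[-0.0003,0.0001,-0.0037],"rot":[0,0,0]},{"claw":0.9,"translation":[-0.0003,0.0001,-0.0037],"rot":[0,0,0]}]' >/dev/null; python3 f.py;  python3 -m creep '[{"claw":0.9,"translation":[-0.0003,0.0001,-0.0037],"rot":[0,0,0]},{"claw":0.9,"translation":[-0.0003,0.0001,-0.0037],"rot":[0,0,0]}]'>/dev/null; python3 f.py
```

```text
th 0.679 R 0.1496 Ft 7.53 Frad -3.19 t 13.93 free spring 4.72
th 0.703 R 0.1496 Ft 8.15 Frad -1.78 t 14.10 free spring 4.81
```

```bash
python3 -m creep '[{"claw":0.9,"translation":[-0.0002,0.0001,-0.0037],"rot":[0,0,0]},{"claw":0.9,"translation":[-0.0002,0.0001,-0.0037],"rot":[0,0,0]}]' >/dev/null; python3 f.py;  python3 -m creep '[{"claw":0.9,"translation":[0,0,-0.0037],"rot":[0,0,0]},{"claw":0.9,"translation":[0,0,-0.0037],"rot":[0,0,0]}]'>/dev/null; python3 f.py
```

```text
th 0.728 R 0.1496 Ft 9.15 Frad -1.43 t 14.27 free spring 4.91
th 0.752 R 0.1496 Ft 11.64 Frad -1.11 t 14.43 free spring 5.01
```

```bash
python3 -m creep '[{"claw":0.9,"translation":[0,0,-0.0037],"rot":[0,0,0]},{"claw":0.9,"translation":[0,0,-0.0037],"rot":[0,0,0]}]'>/dev/null; python3 f.py;python3 -m creep '[{"claw":0.9,"translation":[0,0,0],"rot":[0,0,0]},{"claw":0.9,"translation":[0,0,0],"rot":[0,0,0]}]'>/dev/null; python3 f.py
```

```text
th 0.776 R 0.1496 Ft 14.11 Frad -0.73 t 14.60 free spring 5.10
th 0.774 R 0.1496 Ft 13.11 Frad -0.43 t 14.77 free spring 5.10
```

Firm: about 8 N over the spring at the handle, so roughly 35 N on the lid, held 0.3 s. Now I ease it back along the arc.

```bash
python3 -m creep '[{"claw":0.9,"translation":[0,0,0.0035],"rot":[0,0,0]},{"claw":0.9,"translation":[0,0,0.0073],"rot":[0,0,0]},{"claw":0.9,"translation":[0,0,0.011],"rot":[0,0,0]},{"claw":0.9,"translation":[0,0,0.0148],"rot":[0,0,0]},{"claw":0.9,"translation":[0.0003,0,0.0185],"rot":[0,0,0]},{"claw":0.9,"translation":[0.0006,0,0.0222],"rot":[0,0,0]},{"claw":0.9,"translation":[0.0012,-0.0003,0.0259],"rot":[0,0,0]},{"claw":0.9,"translation":[0.0019,-0.0006,0.0296],"rot":[0,0,0]},{"claw":0.9,"translation":[0.0026,-0.0009,0.0332],"rot":[0,0,0]},{"claw":0.9,"translation":[0.0035,-0.0013,0.0369],"rot":[0,0,0]},{"claw":0.9,"translation":[0.0044,-0.0017,0.0405],"rot":[0,0,0]},{"claw":0.9,"translation":[0.0054,-0.0021,0.044],"rot":[0,0,0]}]' | tail -3; python3 f.py
python3 -m creep '[{"claw":0.9,"translation":[0.0011,-0.0005,0.0036],"rot":[0,0,0]},{"claw":0.9,"translation":[0.0023,-0.001,0.0071],"rot":[0,0,0]},{"claw":0.9,"translation":[0.0036,-0.0015,0.0106],"rot":[0,0,0]},{"claw":0.9,"translation":[0.005,-0.0021,0.014],"rot":[0,0,0]},{"claw":0.9,"translation":[0.0063,-0.0026,0.0175],"rot":[0,0,0]},{"claw":0.9,"translation":[0.0078,-0.0032,0.0208],"rot":[0,0,0]},{"claw":0.9,"translation":[0.0094,-0.0039,0.0242],"rot":[0,0,0]},{"claw":0.9,"translation":[0.0111,-0.0046,0.0275],"rot":[0,0,0]},{"claw":0.9,"translation":[0.0128,-0.0053,0.0308],"rot":[0,0,0]},{"claw":0.9,"translation":[0.0146,-0.0061,0.034],"rot":[0,0,0]},{"claw":0.9,"translation":[0.0164,-0.0069,0.0371],"rot":[0,0,0]},{"claw":0.9,"translation":[0.0184,-0.0077,0.0402],"rot":[0,0,0]}]' | tail -3; python3 f.py
```

```text
tcp_rot: [3.14, -0.0, 1.17]
wrist_force: [5.0, -4.0, 1.0]
finger_gap: 0.0169
th 0.477 R 0.1497 Ft 2.83 Frad -5.56 t 15.77 free spring 3.91
tcp_rot: [3.141, 0.0, 1.171]
wrist_force: [4.5, -3.0, -0.7]
finger_gap: 0.0173
th 0.180 R 0.1499 Ft 2.47 Frad -4.72 t 16.77 free spring 2.72
```

```bash
python3 -m creep '[{"claw":0.9,"translation":[0.002,-0.0009,0.0031],"rot":[0,0,0]},{"claw":0.9,"translation":[0.0041,-0.0018,0.006],"rot":[0,0,0]},{"claw":0.9,"translation":[0.0062,-0.0027,0.009],"rot":[0,0,0]},{"claw":0.9,"translation":[0.0084,-0.0036,0.0119],"rot":[0,0,0]},{"claw":0.9,"translation":[0.0107,-0.0046,0.0147],"rot":[0,0,0]},{"claw":0.9,"translation":[0.0131,-0.0056,0.0174],"rot":[0,0,0]},{"claw":0.9,"translation":[0.0155,-0.0066,0.0201],"rot":[0,0,0]},{"claw":0.9,"translation":[0.0155,-0.0066,0.0201],"rot":[0,0,0]},{"claw":0.9,"translation":[0.0155,-0.0066,0.0201],"rot":[0,0,0]},{"claw":0.9,"translation":[0.0155,-0.0066,0.0201],"rot":[0,0,0]}]'; python3 f.py
```

```text
clock: 17.6
eef_pos: [0.4908, 0.159, 0.2781]
tcp_rot: [-3.142, 0.0, 1.171]
wrist_force: [4.6, -1.4, -1.1]
finger_gap: 0.0169
th 0.005 R 0.1500 Ft 2.53 Frad -4.18 t 17.60 free spring 2.02
```

```bash
python3 -m creep '[{"claw":0.9,"translation":[0.0006,-0.0003,0.0006],"rot":[0,0,0]},{"claw":0.4,"translation":[0.0006,-0.0003,0.0006],"rot":[0,0,0]},{"claw":0.3,"translation":[0.0006,-0.0003,0.0006],"rot":[0,0,0]},{"claw":0.3,"translation":[0.0006,-0.0003,0.0006],"rot":[0,0,0]},{"claw":0.3,"translation":[0.0006,-0.0003,0.0006],"rot":[0,0,0]},{"claw":0.3,"translation":[0.0006,-0.0003,0.0006],"rot":[0,0,0]},{"claw":0.3,"translation":[0,0,0.01],"rot":[0,0,0]},{"claw":0.3,"translation":[0,0,0.04],"rot":[0,0,0]},{"claw":0.3,"translation":[0,0,0.08],"rot":[0,0,0]},{"claw":0.3,"translation":[0,0,0.09],"rot":[0,0,0]},{"claw":0.3,"translation":[0,0,0.09],"rot":[0,0,0]}]'
python3 - <<'E'
from h import *
p=shot('wrist','w3.png')
q='lever_grip'
print(q,[(round(d['p'],2),np.round(d['point'],4).tolist(),proj(p,d['point']).round().tolist()[0]) for d in r.landmark_of(q,p)[:2]])
p=shot('scene','s3.png')
for q in ['slide_knob','pot','lid_top','nest','ram']:
    print(q,[(round(d['p'],2),np.round(d['point'],4).tolist(),proj(p,d['point']).round().tolist()[0]) for d in r.landmark_of(q,p)[:5]])
cv2.imwrite('pics/s3c.png',cv2.resize(p['pixels'][180:360,210:450],None,fx=3.2,fy=3.2,interpolation=2))
s=r.read_state(); print(s['eef_pos'],s['clock'],s['wrist_force'])
E
```

```text
clock: 18.52
eef_pos: [0.4923, 0.1591, 0.3717]
tcp_rot: [3.139, -0.005, 1.171]
wrist_force: [-0.2, 0.1, -0.2]
finger_gap: 0.0652
lever_grip [(0.96, [0.4897, 0.1573, 0.2973], [316.0, 257.0])]
slide_knob [(0.63, [0.463, -0.1284, 0.0627], [328.0, 301.0])]
pot [(0.91, [0.7023, -0.0348, -0.0042], [346.0, 276.0]), (0.83, [0.437, -0.457, -0.0018], [435.0, 371.0]), (0.82, [0.6087, -0.3199, -0.0002], [414.0, 317.0]), (0.67, [0.5273, 0.0206, 0.0294], [299.0, 285.0]), (0.52, [0.5437, 0.2531, 0.0002], [248.0, 271.0])]
lid_top [(0.66, [0.5428, 0.252, 0.0677], [246.0, 253.0]), (0.62, [0.6103, -0.3218, 0.0699], [416.0, 296.0]), (0.59, [0.5234, 0.0168, 0.0852], [299.0, 270.0]), (0.46, [0.704, -0.0356, 0.0672], [346.0, 256.0])]
nest [(0.69, [0.5261, 0.0143, 0.0273], [301.0, 287.0]), (0.37, [0.4908, 0.1531, 0.2928], [251.0, 199.0])]
ram [(0.5, [0.5309, 0.0168, 0.1089], [300.0, 262.0])]
[0.49053158 0.15883363 0.36750971] 18.9167 [ 0.4009559   0.11900599 -1.1865837 ]
```

View pics/s3c.png

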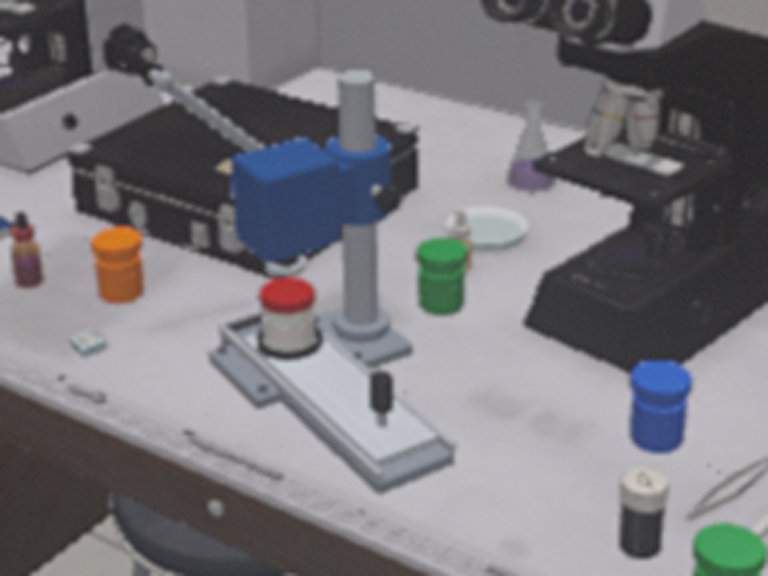

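View pics/w3.png

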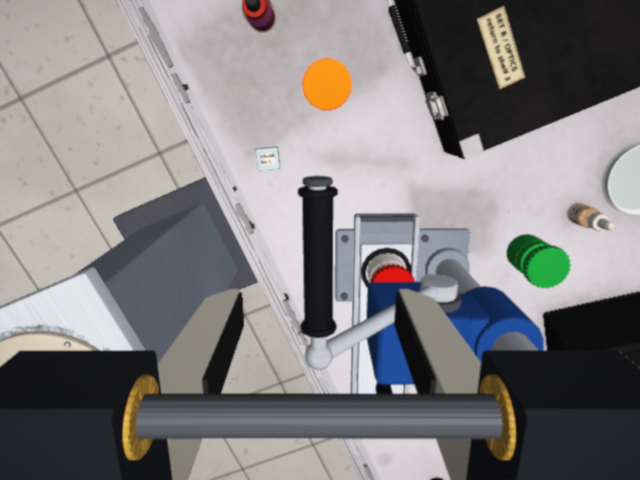

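The crop shows the lid low on the pot (288,315) under the ram. lid_top measures 0.085 against about 0.094 before, so it is home, and the lever is back at rest. Back to the knob.

```bash
python3 -m creep '[{"claw":0.3,"translation":[-0.002,-0.03,0.01],"rot":[0,0,0]},{"claw":0.3,"translation":[-0.007,-0.07,0.01],"rot":[0,0,0]},{"claw":0.2,"translation":[-0.012,-0.11,0.01],"rot":[0,0,0]},{"claw":0.2,"translation":[-0.018,-0.15,0.01],"rot":[0,0,0]},{"claw":0.2,"translation":[-0.025,-0.19,0.01],"rot":[0,0,0]},{"claw":0.2,"translation":[-0.027,-0.23,0.01],"rot":[0,0,0]},{"claw":0.2,"translation":[-0.027,-0.27,0.01],"rot":[0,0,0]},{"claw":0.2,"translation":[-0.027,-0.29,0],"rot":[0,0,0]},{"claw":0.2,"translation":[-0.027,-0.29,-0.03],"rot":[0,0,0]},{"claw":0.2,"translation":[-0.027,-0.29,-0.07],"rot":[0,0,0]},{"claw":0.2,"translation":[-0.027,-0.29,-0.11],"rot":[0,0,0]},{"claw":0.2,"translation":[-0.027,-0.29,-0.15],"rot":[0,0,0]}]'; python3 -m creep '[{"claw":0.2,"translation":[0,0,-0.02],"rot":[0,0,0]},{"claw":0.2,"translation":[0,0,-0.02],"rot":[0,0,0]}]'
python3 - <<'E'
from h import *
p=shot('wrist','w4.png')
q='slide_knob'
print(q,[(round(d['p'],2),np.round(d['point'],4).tolist(),proj(p,d['point']).round().tolist()[0]) for d in r.landmark_of(q,p)[:2]])
s=r.read_state(); print(s['eef_pos'],s['tcp_rot'],s['clock'],s['wrist_force'])
E
```

```text
clock: 19.92
eef_pos: [0.4635, -0.1314, 0.2164]
tcp_rot: [3.141, 0.001, 1.17]
wrist_force: [1.3, 1.3, -0.5]
finger_gap: 0.0747
clock: 20.08
eef_pos: [0.4614, -0.1306, 0.1945]
tcp_rot: [-3.135, 0.003, 1.17]
wrist_force: [-0.3, 0.1, 0.6]
finger_gap: 0.0743
slide_knob [(0.9, [0.4618, -0.1323, 0.0603], [321.0, 226.0])]
[ 0.4635782  -0.13161167  0.19823772] [-3.14011940e+00  1.25927745e-03  1.16964033e+00] 20.1833 [ 0.30875009 -0.87271915  0.1886081 ]
```

View pics/w4.png

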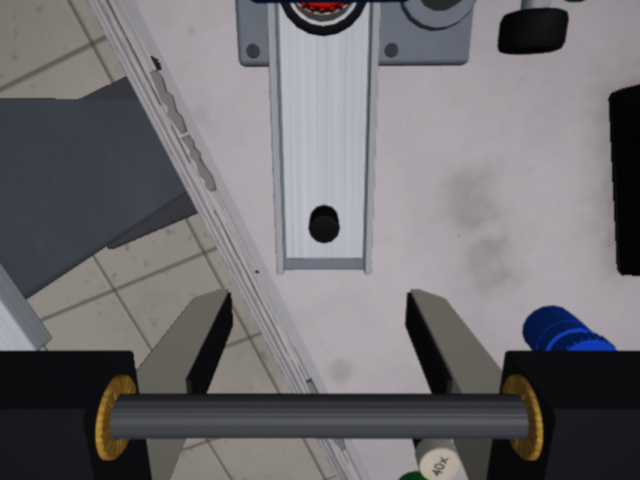

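Knob at (324,224), between the fingers. Down and grip.

```bash
python3 -m creep '[{"claw":0.2,"translation":[0,0,-0.04],"rot":[0,0,0]},{"claw":0.2,"translation":[0,0,-0.08],"rot":[0,0,0]},{"claw":0.3,"translation":[0,0,-0.12],"rot":[0,0,0]},{"claw":0.5,"translation":[0,0,-0.146],"rot":[0,0,0]},{"claw":0.9,"translation":[0,0,-0.146],"rot":[0,0,0]},{"claw":0.9,"translation":[0,0,-0.146],"rot":[0,0,0]},{"claw":0.9,"translation":[0,0,-0.146],"rot":[0,0,0]},{"claw":0.9,"translation":[0,0,-0.146],"rot":[0,0,0]},{"claw":0.9,"translation":[0,0,-0.146],"rot":[0,0,0]},{"claw":0.9,"translation":[0,0,-0.146],"rot":[0,0,0]},{"claw":0.9,"translation":[0,0,-0.146],"rot":[0,0,0]},{"claw":0.9,"translation":[0,0,-0.146],"rot":[0,0,0]}]' 20; python3 -m creep '[{"claw":0.9,"translation":[0,0,0],"rot":[0,0,0]},{"claw":0.9,"translation":[0,0,0],"rot":[0,0,0]},{"claw":0.9,"translation":[0,0,0],"rot":[0,0,0]}]'
```

```text
clock: 21.18
eef_pos: [0.4644, -0.1307, 0.0533]
tcp_rot: [3.14, -0.001, 1.171]
wrist_force: [-1.2, 1.7, 12.5]
finger_gap: 0.0212
clock: 21.43
eef_pos: [0.4644, -0.1307, 0.0533]
tcp_rot: [3.14, -0.001, 1.171]
wrist_force: [-1.4, 2.0, 12.4]
finger_gap: 0.0218
```

```bash
python3 -m creep '[{"claw":0.9,"translation":[0,0,0.001],"rot":[0,0,0]},{"claw":0.9,"translation":[0,0,0.002],"rot":[0,0,0]},{"claw":0.9,"translation":[0,0,0.002],"rot":[0,0,0]}]'
```

```text
clock: 21.68
eef_pos: [0.4643, -0.1307, 0.0537]
tcp_rot: [-3.141, 0.001, 1.172]
wrist_force: [3.4, -0.8, -16.8]
finger_gap: 0.0215
```

```bash
python3 -m creep '[{"claw":0.9,"translation":[0,0,-0.001],"rot":[0,0,0]},{"claw":0.9,"translation":[-0.001,-0.003,-0.001],"rot":[0,0,0]},{"claw":0.9,"translation":[-0.003,-0.007,-0.001],"rot":[0,0,0]},{"claw":0.9,"translation":[-0.006,-0.014,-0.001],"rot":[0,0,0]},{"claw":0.9,"translation":[-0.009,-0.0215,-0.001],"rot":[0,0,0]},{"claw":0.9,"translation":[-0.012,-0.029,-0.001],"rot":[0,0,0]},{"claw":0.9,"translation":[-0.0155,-0.0365,-0.001],"rot":[0,0,0]},{"claw":0.9,"translation":[-0.0185,-0.044,-0.001],"rot":[0,0,0]},{"claw":0.9,"translation":[-0.0215,-0.0515,-0.001],"rot":[0,0,0]},{"claw":0.9,"translation":[-0.025,-0.059,-0.001],"rot":[0,0,0]},{"claw":0.9,"translation":[-0.0275,-0.065,-0.001],"rot":[0,0,0]},{"claw":0.9,"translation":[-0.0285,-0.068,-0.001],"rot":[0,0,0]}]'; python3 -m creep '[{"claw":0.9,"translation":[-0.002,-0.005,0],"rot":[0,0,0]},{"claw":0.9,"translation":[-0.005,-0.012,0],"rot":[0,0,0]},{"claw":0.9,"translation":[-0.008,-0.019,0],"rot":[0,0,0]},{"claw":0.9,"translation":[-0.0105,-0.025,0],"rot":[0,0,0]},{"claw":0.9,"translation":[-0.012,-0.029,0],"rot":[0,0,0]},{"claw":0.9,"translation":[-0.013,-0.031,0],"rot":[0,0,0]},{"claw":0.9,"translation":[-0.0135,-0.0325,0],"rot":[0,0,0]},{"claw":0.9,"translation":[-0.014,-0.034,0],"rot":[0,0,0]}]'
```

```text
clock: 22.68
eef_pos: [0.4352, -0.2005, 0.0535]
tcp_rot: [3.141, 0.001, 1.17]
wrist_force: [4.3, 1.0, 5.6]
finger_gap: 0.0217
clock: 23.35
eef_pos: [0.4219, -0.2324, 0.0534]
tcp_rot: [-3.142, -0.002, 1.172]
wrist_force: [8.0, 7.5, 8.7]
finger_gap: 0.0218
```

0.110 m of travel with a 10 N stop force, so the slide is fully out. Release and check.

```bash
python3 -m creep '[{"claw":0.9,"translation":[0.0003,0.0008,0],"rot":[0,0,0]},{"claw":0.3,"translation":[0.0003,0.0008,0],"rot":[0,0,0]},{"claw":0.3,"translation":[0.0003,0.0008,0],"rot":[0,0,0]},{"claw":0.3,"translation":[0.0003,0.0008,0],"rot":[0,0,0]},{"claw":0.3,"translation":[0.0003,0.0008,0],"rot":[0,0,0]},{"claw":0.3,"translation":[0.0003,0.0008,0],"rot":[0,0,0]},{"claw":0.3,"translation":[0.0003,0.0008,0.03],"rot":[0,0,0]},{"claw":0.3,"translation":[0.0003,0.0008,0.07],"rot":[0,0,0]},{"claw":0.3,"translation":[0,0,0.11],"rot":[0,0,0]},{"claw":0.3,"translation":[0,0,0.15],"rot":[0,0,0]},{"claw":0.3,"translation":[0,0,0.18],"rot":[0,0,0]},{"claw":0.3,"translation":[0,0,0.18],"rot":[0,0,0]}]'
python3 - <<'E'
from h import *
for n in ['top','scene']:
    p=shot(n,n+'5.png')
    for q in ['slide_knob','lid_top','nest','pot','lever_grip','eosin','coverslips','can']:
        print(n,q,[(round(d['p'],2),np.round(d['point'],3).tolist()) for d in r.landmark_of(q,p)[:5]])
cv2.imwrite('pics/s5c.png',cv2.resize(p['pixels'][180:360,210:450],None,fx=3.2,fy=3.2,interpolation=2))
s=r.read_state(); print(s['eef_pos'],s['clock'],s['wrist_force'])
E
```

```text
clock: 24.35
eef_pos: [0.4228, -0.2345, 0.2379]
tcp_rot: [3.135, -0.001, 1.17]
wrist_force: [0.2, -0.2, -0.0]
finger_gap: 0.0654
top slide_knob [(0.68, [0.423, -0.234, 0.052])]
top lid_top [(0.66, [0.435, -0.459, 0.066]), (0.64, [0.48, -0.086, 0.082]), (0.58, [0.706, -0.038, 0.068]), (0.53, [0.544, 0.253, 0.067]), (0.51, [0.614, -0.323, 0.066])]
top nest [(0.96, [0.483, -0.084, 0.03])]
top pot [(0.79, [0.437, -0.457, 0.001]), (0.69, [0.48, -0.081, 0.028]), (0.66, [0.542, 0.255, -0.0]), (0.46, [0.704, -0.041, -0.001]), (0.46, [0.611, -0.318, -0.003])]
top lever_grip [(0.6, [0.424, -0.235, 0.052]), (0.52, [0.489, 0.155, 0.298])]
top eosin [(0.6, [0.504, 0.353, -0.001])]
top coverslips [(0.61, [0.447, 0.202, -0.004])]
top can []
scene slide_knob [(0.55, [0.421, -0.232, 0.062])]
scene lid_top [(0.9, [0.431, -0.455, 0.062]), (0.77, [0.608, -0.323, 0.068]), (0.71, [0.478, -0.088, 0.088]), (0.49, [0.704, -0.037, 0.069]), (0.42, [0.539, 0.252, 0.064])]
scene nest [(0.62, [0.482, -0.083, 0.028]), (0.26, [0.527, 0.018, -0.0])]
scene pot [(0.93, [0.437, -0.455, -0.003]), (0.78, [0.481, -0.087, 0.028]), (0.78, [0.704, -0.034, -0.003]), (0.7, [0.611, -0.32, -0.0]), (0.58, [0.542, 0.252, -0.001])]
scene lever_grip [(0.57, [0.49, 0.154, 0.295]), (0.32, [0.42, -0.232, 0.062])]
scene eosin [(0.46, [0.506, 0.351, -0.003])]
scene coverslips [(0.41, [0.446, 0.201, -0.001])]
scene can [(0.93, [0.471, -0.375, 0.001])]
[ 0.42134868 -0.23301375  0.23330123] 25.25 [-0.00115278 -0.23382324  0.00564791]
```

View pics/s5c.png

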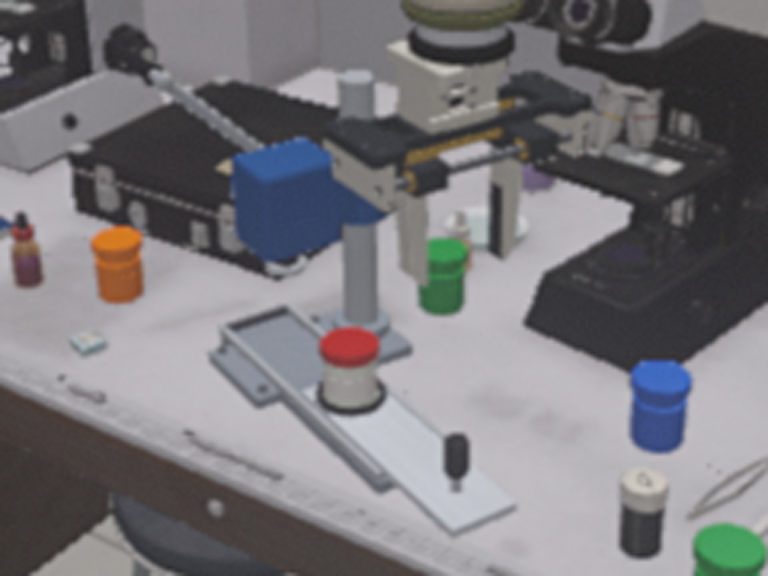

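The slide is out with the closed pot upright in its nest (350,370). The lid sits low, the lever is at rest, the bystanders are where they were, and the gripper is clear.

```bash
python3 -c "
from cell import r
r.sign_off()"
```

```text
the job is handed in; nothing more can be done
```

The pot is closed and the job is handed in at about 25 s of the 72 s allowed. The sign-off gave no verdict, so what follows rests on my own checks.

- **Slide in:** I pushed it by the knob until it stopped, 0.110 m of travel with about 18 N of resistance.
- **Pressing:** I met the lid at a lever angle of about 0.42 rad and it came up firm from about 0.71 rad. I stopped at 0.775 rad, roughly 8–9 N over the spring at the handle. That works out to about 35–39 N on the lid, estimated from wrist force rather than measured at the ram.
- **Lever back:** I eased it up at about 0.3 rad/s, reading 0.005 rad before I let go.
- **Slide out:** I drew it back 0.110 m to its outer stop, where it resisted with about 10 N.

**Last checks:**
- **Lid height:** it read 0.085 m just after pressing. After the slide was out, the top camera gave 0.082 m and the scene camera 0.088 m. It should be 0.086 m when home and was 0.094 m proud, so the readings scatter but fit a lid that is home.
- **Pot, knob and lever:** the pot stands upright within a few mm of the nest centre, and the knob and lever handle are back at their starting positions.
- **Bystanders:** all three are where they began; only the scene camera found the can in the last look.
- **Robot:** the wrist force was about 0 N and nothing was in contact.

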